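# Padlock the bonding-tool case

### The job

The grey bonding-tool case is shut and its padlock stands open in the bracket on the case's front. Press that padlock's shackle straight down into its body until it clicks and stays down by itself, then let go. Leave the smaller spare padlock on its stand open.

Things in the scene. Friction and masses are not known exactly. Their poses are not given: they have to be found in the camera images.
- case_lock_bar (a point): where to press: top centre of the shackle's cross bar on the larger padlock (steel, 60 wide, 28 thick, top 62 above table), fixed to the front of the screwed-down grey case (112x172, lid top 65, handle to 79). Shackle: inverted U, 10 mm bar, legs 36 apart, middle 18 mm straight, raised top at 114. Moves with shackle; y along the bar, x to the case (lid from 16 mm), z up.
- case_lock_shackle (a joint): large padlock's shackle travel downward, m: 0 raised, 0.020 firm stop. A spring pushes it up (4 to 6.5 N; about 8 N in all while passing the hidden pawl). The pawl clicks in at about 0.0165; pressed past that it stays at about 0.016 when released, otherwise it springs back up. Press to the firm stop to be sure.
- spare_lock_bar (a point): the same point on the smaller spare padlock: laminated steel body 40 mm wide, 22 mm thick, alone on a low dark stand 75 x 90 mm; shackle bar 7 mm in diameter, legs 24 mm apart, top 94 mm above the table. Not to be pressed.
- spare_lock_shackle (a joint): how far the spare padlock's shackle is pressed down, m: 0 = raised (open).
Mind the look-alikes: they are no part of the job. Leave any turquoise look-alike of the part that bears spare_lock_bar alone.

How it is judged:
By the outcome, as a careful person would: the job done as asked, in the order asked, and still so for the second after the job is handed in, with the robot touching nothing.
It also fails if it takes over 24 s, if anything falls off the work surface, if the arm or the gripper's body presses on something with over 40 N, if the wrist force passes 120 N, or if a joint passes its speed limit or range.

### The arm

A 6-joint arm with a two-finger parallel gripper is mounted at the origin on the work surface; the furniture and walls round the work are solid. World frame = base frame: x ahead of the robot, y to its left, z up, the work surface at z = 0. Lengths are in mm, angles in rad, forces in N, time in s.
With the tool pointing down it reaches from about 350 to 875 mm from the base axis. Payload 4.2 kg.
Tool frame: the origin (TCP) lies midway between the tips of the shut fingers; the grasp point (between the pads) lies 19 mm behind it (ctrl.tcp_to_grasp is the distance from the TCP to the grasp point, in mm); y points along the fingers, x is the direction in which the jaws open and shut, and the axes are right-handed (so a half turn about y gives the same grasp; the last joint's range is limited). The gripper opens to 85 mm and grips with 20 to 120 N. Pads are 22 mm wide; open, the fingers measure 114 mm over their backs; the gripper's body (76 mm by 85 mm) begins 54 mm behind the grasp point. The pads swing forward as they close: fully open they stand 13 mm farther back than shut.
Start: joints at [1.454, 0.385, 0.008, 0, -1.194, -0.259], TCP at [229.352, 581.375, 231.312] pointing down, gripper open.
Joint ranges: [-3.14, 3.14], [-1.21, 2.06], [-1.07, 1.41], [-3.16, 2.05], [-2.99, -0.16], [-3.1, 3.1]. Speed limits (rad/s): [2.79, 2.79, 3.14, 3.14, 3.14, 3.14].

### API

Orientations are given as a rotation vector (axis times angle).
In Python, from cell import ctrl gives the robot as it stands.
- The arm moves only by the shell command python3 -m inch 'ROWS'. ROWS is JSON, a list of rows, each a list of 7 numbers: the shift along the tool's x, y, z as a fraction of full scale, then the turn, a rotation vector about the tool's x, y, z as a fraction of full scale, then the opening, from 0 (shut) to 1 (fully open). A call has 1 to 5 rows; each row is the pose to reach, as a shift and turn from the pose commanded when the call began, along the tool's axes at that moment; what a row does not reach only later rows make up. Full scale, the value 1, is 1 m for a shift and 90 degrees for a turn. A row lasts 1/8 s, in which the tool goes at most 62.5 mm and 10.7 degrees, less where a joint would pass 70% of its speed; a pose out of reach is approached as far as the arm can. A call with a number of a shift or a turn outside -1 to 1 is refused whole. A call with a gripper value outside its range is refused whole. The fingers move at their own pace and stop on an object; the grip force is fixed at half the most. Time passes only in rows, so rows that repeat a pose let the fingers close. It gives the time, the measured TCP pose, the force and the opening at its end, in the units of the state.
- ctrl.sense(): the state, without advancing time (a new reading comes with each control period).
- ctrl.get_image(name): name is "side" or "top"; returns the picture (480x640x3 uint8, blue, green, red); there is no depth.
- ctrl.calibration(name): a dict with "camera_matrix" (3x3 intrinsics, pixels), "dist_coeffs" ([k1, k2, p1, p2, k3] as OpenCV has them; the pictures are not rectified), "pose" (4x4, takes a point from camera to world coordinates). Camera axes: x right, y down, z forward; pixel columns grow to the right and rows downward; lengths in mm; the calibration is good to about 2 mm. A picture is of the moment at which its call begins. calibration takes no time and is no camera call.
- ctrl.close_job(): hands the job in, once; it reports no verdict.
Trained networks look in the newest picture that a camera, given by its name, has taken for a name from the list of things; names that differ only in an ending like _2 or _b are one class to them, and where a whole thing is asked for, a point or a joint stands for the part that bears it (a point fixed in the world has none). Each returns a list of dicts, best first, with "conf" (0 to 1); they miss things now and then, are a little off and sometimes report something else, mostly with a low value. They report only what shows in the picture. A call takes as long as a camera call. They do not tell look-alikes from the thing itself.
- ctrl.look_for(name, camera): "extent" ([left, top, right, bottom] in pixels, round what is visible of it).
The state is a dict: "clock": time; "q": joint angles; "joint_vel": joint speeds; "joint_torque": joint torques, N m; "tcp_pos": TCP position; "tcp_rot": TCP orientation; "wrist_force": force on the tool from outside, world axes, zero at the start; "moment": the same for the moment, N m; "width": finger opening in mm.
Only numpy, scipy, OpenCV 4.12 (cv2) and the standard library are available. Lean on these libraries where they do the work, as an engineer would, in place of code of your own. Each camera call takes 0.05 s, during which the arm holds its last target.

## Working session

There is one attempt and no reset: what is moved stays moved. The work goes in short steps, Python scripts to look and compute and a shell command to move; the robot and the scene stay as the last step left them, time stands still between calls to the robot, and variables do not carry over. Pictures are saved under pics/ and viewed, and the job is handed in when it is done.

```bash
ls; mkdir -p pics; python3 - <<'E'
from cell import ctrl
import cv2
s=ctrl.sense();print(s)
for c in("side","top"):
    im=ctrl.get_image(c);cv2.imwrite(f"pics/{c}0.png",im)
    for n in("case_lock_bar","spare_lock_bar"):
        print(c,n,ctrl.look_for(n,c))
    k=ctrl.calibration(c);print(k)
E
```

```text
pics
{'clock': 0.0, 'q': array([ 1.45356060e+00,  3.85526249e-01,  6.61845708e-03, -5.25380102e-04,
       -1.19401560e+00, -2.58577146e-01]), 'joint_vel': array([-0.00036517, -0.00039616, -0.0006756 ,  0.00158063,  0.00039042,
        0.00224515]), 'joint_torque': array([-5.43487090e-05, -3.92287374e+01,  1.88406122e+01,  4.18619245e+00,
       -4.63106480e-03, -1.10375410e-05]), 'tcp_pos': array([229.16550949, 580.82802558, 230.23309402]), 'tcp_rot': array([-1.00911604,  1.4798252 , -1.48212952]), 'wrist_force': array([-0.4917405 ,  0.4332012 , -0.17253307]), 'moment': array([ 0.02211675, -0.00886322,  0.01655079]), 'width': 85.59119719466817}
side case_lock_bar [{'extent': [274.7, 168.0, 285.0, 203.2], 'conf': 0.74}]
side spare_lock_bar [{'extent': [272.7, 261.7, 282.6, 292.1], 'conf': 0.76}, {'extent': [390.0, 290.1, 411.4, 322.2], 'conf': 0.53}]
{'camera_matrix': array([[562.75229249,   0.        , 311.98738272],
       [  0.        , 562.75229249, 245.48275442],
       [  0.        ,   0.        ,   1.        ]]), 'dist_coeffs': array([-0.17619951,  0.        ,  0.        ,  0.
[... 493 characters left out ...]
onf': 0.35}]
top spare_lock_bar [{'extent': [416.2, 181.8, 436.1, 193.7], 'conf': 0.63}]
{'camera_matrix': array([[580.86715779,   0.        , 314.93632627],
       [  0.        , 580.86715779, 240.89647703],
       [  0.        ,   0.        ,   1.        ]]), 'dist_coeffs': array([-0.11462856,  0.        ,  0.        ,  0.        ,  0.        ]), 'pose': array([[ 1.69161246e-02, -9.93263861e-01,  1.14633098e-01,
         3.40675320e+02],
       [-9.99841651e-01, -1.61708865e-02,  7.42794889e-03,
        -4.05403721e+01],
       [-5.52419439e-03, -1.14740598e-01, -9.93380128e-01,
         9.44297491e+02],
       [ 0.00000000e+00,  0.00000000e+00,  0.00000000e+00,
         1.00000000e+00]])}
```

View pics/side0.png

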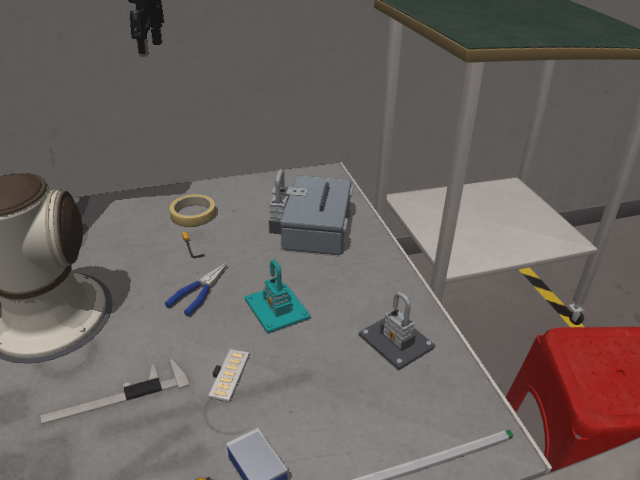

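View pics/top0.png

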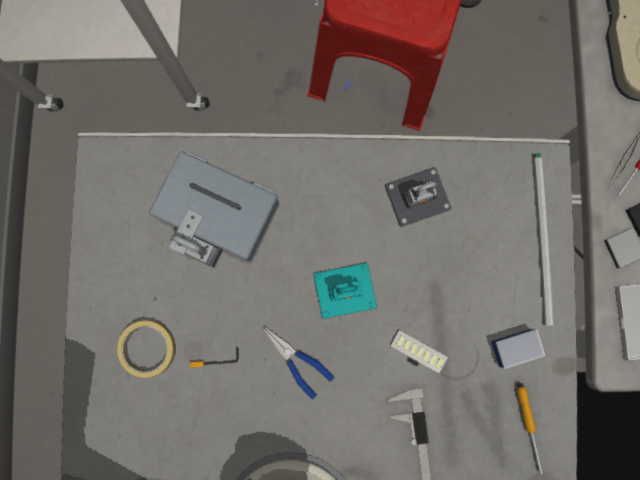

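Both views show the same layout:
- **Case padlock:** grey, on the case front, at side (279,185) and top (188,243). This is the one I want.
- **Spare on the dark stand:** side (401,306), top (424,188). Leave alone.
- **Turquoise look-alike:** side (277,275), top (345,289). Leave alone.

Next I'll take a close crop and triangulate.

```bash
python3 - <<'E'
import cv2,numpy as np
a=cv2.imread("pics/side0.png")[150:260,250:370];b=cv2.imread("pics/top0.png")[140:280,140:290]
a=cv2.resize(a,None,fx=3.6,fy=3.6,interpolation=2);b=cv2.resize(b,(400,373),interpolation=2)
b=cv2.resize(cv2.imread("pics/top0.png")[200:280,140:230],(360,320),interpolation=2)
h=max(a.shape[0],b.shape[0]);o=np.zeros((h,a.shape[1]+b.shape[1],3),np.uint8);o[:a.shape[0],:a.shape[1]]=a;o[:b.shape[0],a.shape[1]:]=b
print(a.shape,b.shape);cv2.imwrite("pics/crop0.png",o)
E
cat > h.py <<'E'
import cv2,numpy as np
from cell import ctrl
def ray(c,uv):
    k=ctrl.calibration(c);P=k["pose"]
    n=cv2.undistortPoints(np.array([[uv]],float),k["camera_matrix"],k["dist_coeffs"])[0,0]
    return P[:3,3],P[:3,:3]@np.array([n[0],n[1],1])
def atz(c,uv,z):
    o,d=ray(c,uv);return o+d*(z-o[2])/d[2]
def proj(c,p):
    k=ctrl.calibration(c);T=np.linalg.inv(k["pose"])
    return cv2.projectPoints(np.array([p],float),cv2.Rodrigues(T[:3,:3])[0],T[:3,3],k["camera_matrix"],k["dist_coeffs"])[0][0,0]
E
```

```text
(396, 432, 3) (320, 360, 3)
```

View pics/crop0.png

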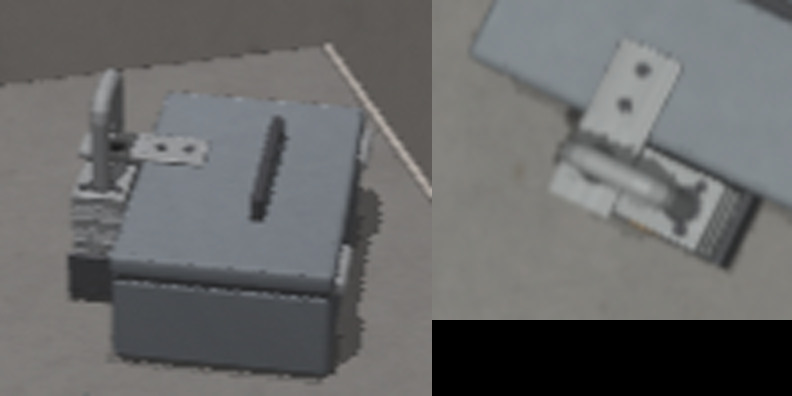

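```bash
python3 - <<'E'
from h import *
# case direction from lid edges (z=65), top view
for uv in [(185,153),(277,196),(151,212),(248,258)]: print(uv,atz("top",uv,65).round(1))
# handle ends z79
for uv in [(192,185),(239,207)]: print('h',atz("top",uv,79).round(1))
# bar centre: top view guess & side view guess
p=atz("top",(187,242.5),109);print(p.round(1),np.hypot(*p[:2]))
for uv in [(279.8,170),(281,171)]: print(atz("side",uv,112).round(1))
# triangulate
o1,d1=ray("top",(187,242.5));o2,d2=ray("side",(280.5,172))
t=np.linalg.lstsq(np.c_[d1,-d2],o2-o1,rcond=None)[0];print((o1+t[0]*d1).round(1),(o2+t[1]*d2).round(1))
E
```

```text
(185, 153) [577.4 171.9  65. ]
(277, 196) [510.8  25.6  65. ]
(151, 212) [483.1 220.9  65. ]
(248, 258) [414.3  67.5  65. ]
h [523.4 155.2  79. ]
h [490.3  81.8  79. ]
[431.7 152.1 109. ] 457.6792873705538
[435.1 166.9 112. ]
[436.4 162.4 112. ]
[430.8 150.3 116.8] [432.6 149.9 116.9]
```

```bash
cat > ov.py <<'E'
from h import *
import sys
def overlay(cx,cy,yaw,out,src="0",zt=114):
    ex=np.array([np.cos(yaw),np.sin(yaw),0]);ey=np.array([-np.sin(yaw),np.cos(yaw),0])
    o=np.zeros((400,800,3),np.uint8)
    for i,(c,(u0,v0),s) in enumerate([("side",(260,155),8),("top",(160,215),7)]):
        im=cv2.imread(f"pics/{c}{src}.png")[v0:v0+400//s,u0:u0+400//s]
        im=cv2.resize(im,None,fx=s,fy=s,interpolation=1)
        def D(pts,col):
            q=[((proj(c,p)-[u0,v0]+.5)*s).astype(int).tolist() for p in pts]
            for a,b in zip(q,q[1:]): cv2.line(im,a,b,col,1)
        C=np.array([cx,cy,0.])
        for off,r in((0,18),):
            pts=[C+ey*-18+[0,0,62]]
            a=np.linspace(0,np.pi/2,6)
            pts+=[C+ey*(-9-9*np.cos(t))+[0,0,zt-14+9*np.sin(t)] for t in a]
            pts+=[C+ey*(9+9*np.sin(t))+[0,0,zt-14+9*np.cos(t)] for t in a]
            pts+=[C+ey*18+[0,0,62]]
            D(pts,(0,0,255))
        D([C+ex*a*14+ey*b*30+[0,0,62] for a,b in[(1,1),(1,-1),(-1,-1),(-1,1),(1,1)]],(0,255,0))
        o[:im.shape[0],i*400:i*400+im.shape[1]]=im
    cv2.imwrite(out,o)
if __name__=="__main__": overlay(float(sys.argv[1]),float(sys.argv[2]),np.radians(float(sys.argv[3])),sys.argv[4])
E
python3 ov.py 431 151 -24.3 pics/ov1.png
```

```text
(no output)
```

View pics/ov1.png

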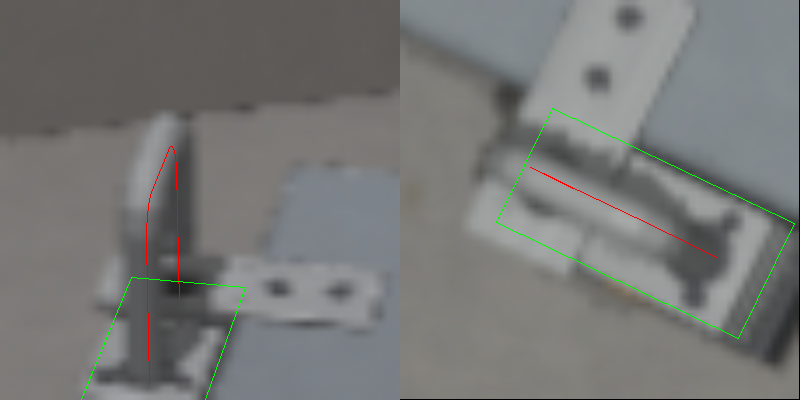

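```bash
python3 ov.py 434.5 157 -24.3 pics/ov2.png
```

```text
(no output)
```

View pics/ov2.png

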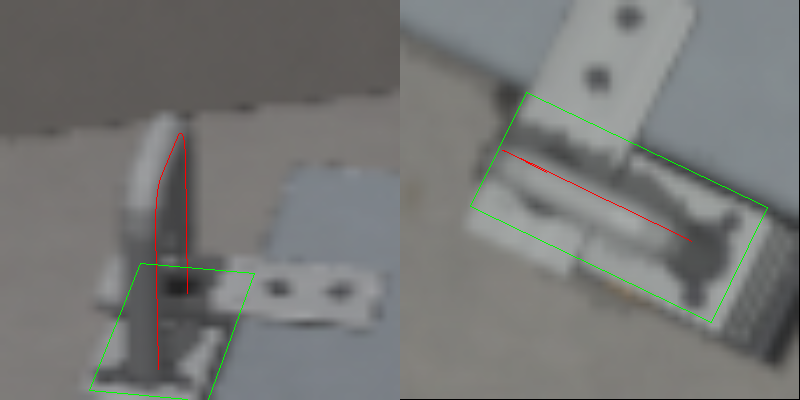

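```bash
python3 ov.py 432.5 157.5 -24.3 pics/ov3.png; cat > mv.py <<'E'
from h import *
from scipy.spatial.transform import Rotation as R
import sys
def plan(tgt,yaw=-24.3):
    s=ctrl.sense();A=R.from_rotvec(s["tcp_rot"]);print("R\n",A.as_matrix().round(3),s["tcp_pos"].round(1),s["wrist_force"].round(1),s["width"],s["clock"])
    y=np.radians(yaw);ex=np.array([np.cos(y),np.sin(y),0])
    for sg in(1,-1):
        z=sg*ex;Y=np.array([0,0,-1.]);X=np.cross(Y,z)
        B=R.from_matrix(np.c_[X,Y,z]);print("turn frac",((A.inv()*B).as_rotvec()/(np.pi/2)).round(4))
    print("shift m",(A.inv().apply(np.array(tgt)-s["tcp_pos"])/1000).round(4))
if __name__=="__main__": plan([float(v) for v in sys.argv[1:4]])
E
python3 mv.py 432.5 157.5 150
```

```text
R
 [[-0.367 -0.     0.93 ]
 [-0.93  -0.001 -0.367]
 [ 0.001 -1.     0.   ]] [229.3 581.2 230.9] [-0.5  0.6  0.5] 85.57614078608437 0.3
turn frac [-0.0001  0.0307  0.0005]
turn frac [ 8.0000e-04 -1.9693e+00  1.0000e-04]
shift m [0.3195 0.0812 0.3445]
```

View pics/ov3.png

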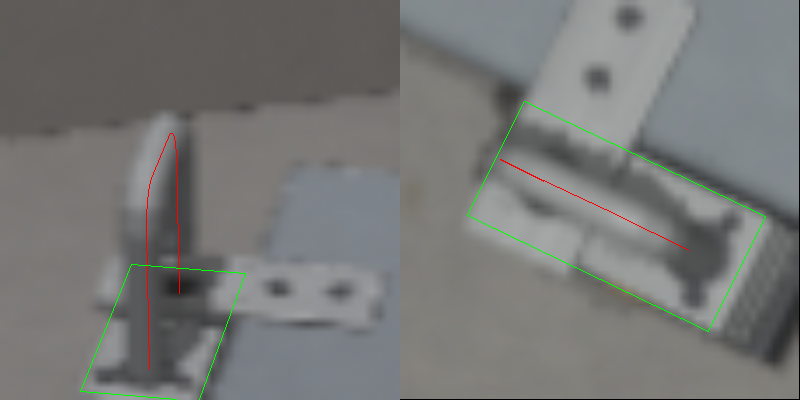

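The overlay fits the padlock in both views: bar centre about (432.5, 157.5), top at 114. I'll move above it with the fingers shut.

```bash
python3 -m inch '[[0.07,0.01,0.075,0,0.031,0,0],[0.14,0.02,0.15,0,0.031,0,0],[0.2,0.03,0.22,0,0.031,0,0],[0.26,0.04,0.28,0,0.031,0,0],[0.3195,0.04,0.3445,0,0.031,0,0]]' && python3 mv.py 432.5 157.5 135
```

```text
clock: 0.92
tcp_pos: [364.7, 299.2, 201.8]
tcp_rot: [-0.978, 1.514, -1.514]
wrist_force: [0.5, 0.4, -0.7]
width: 0.2
R
 [[-0.411  0.     0.912]
 [-0.912  0.    -0.411]
 [-0.    -1.     0.   ]] [364.7 299.2 201.8] [ 0.5  0.4 -0.7] 0.21286271439584317 0.925
turn frac [-0.0001  0.0002 -0.0002]
turn frac [-4.0000e-04 -1.9998e+00  2.0000e-04]
shift m [0.1013 0.0668 0.1201]
```

```bash
python3 -m inch '[[0.04,0.02,0.045,0,0,0,0],[0.08,0.04,0.09,0,0,0,0],[0.101,0.05,0.12,0,0,0,0],[0.101,0.05,0.12,0,0,0,0],[0.101,0.05,0.12,0,0,0,0]]' && python3 mv.py 432.5 157.5 125
```

```text
clock: 1.55
tcp_pos: [432.2, 159.9, 152.1]
tcp_rot: [-0.977, 1.515, -1.515]
wrist_force: [0.3, 1.6, 0.0]
width: 0.2
R
 [[-0.412  0.001  0.911]
 [-0.911  0.    -0.412]
 [-0.001 -1.     0.   ]] [432.2 159.9 152.1] [0.3 1.6 0. ] 0.1680889086468887 1.55
turn frac [-0.0002 -0.0004 -0.0004]
turn frac [ 6.0000e-04  1.9996e+00 -4.0000e-04]
shift m [0.002  0.0271 0.0013]
```

```bash
python3 -m inch '[[0.002,0.015,0.001,0,0,0,0],[0.002,0.027,0.001,0,0,0,0],[0.002,0.027,0.001,0,0,0,0]]' && python3 - <<'E'
from ov import *
print(ctrl.sense()["tcp_pos"])
for c in("side","top"): cv2.imwrite(f"pics/{c}1.png",ctrl.get_image(c))
overlay(432.5,157.5,np.radians(-24.3),"pics/ov4.png","1")
im=cv2.imread("pics/side1.png")[90:240,200:380];a=cv2.resize(im,None,fx=2.2,fy=2.2)
im=cv2.imread("pics/top1.png")[140:290,120:300];b=cv2.resize(im,None,fx=2.2,fy=2.2)
cv2.imwrite("pics/c4.png",np.hstack([a,b]))
E
```

```text
clock: 1.92
tcp_pos: [431.3, 157.8, 124.2]
tcp_rot: [-0.98, 1.514, -1.514]
wrist_force: [-0.1, 0.3, -0.1]
width: -0.2
[431.34687292 157.75062666 124.16211745]
```

View pics/c4.png

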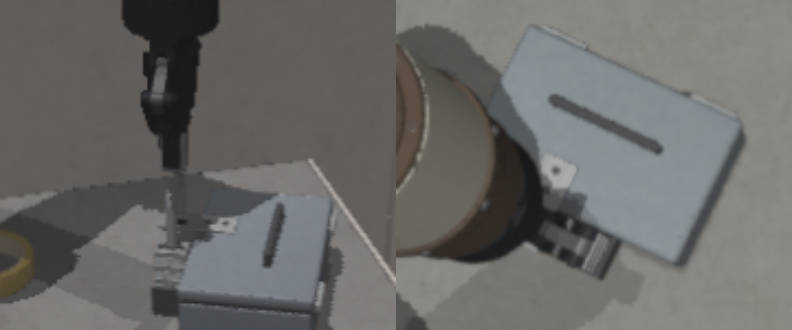

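View pics/ov4.png

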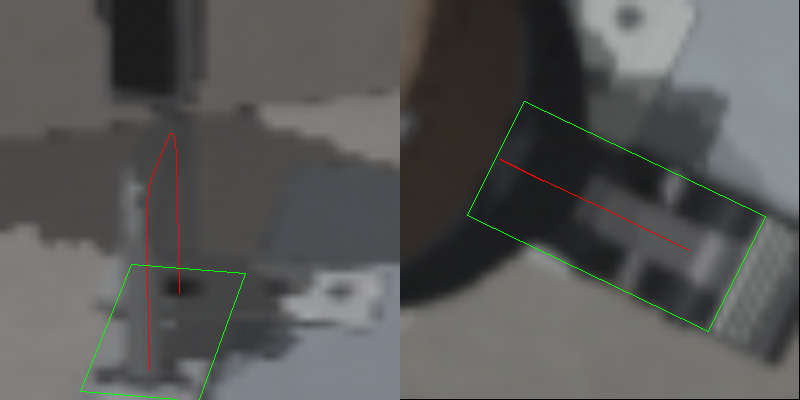

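The fingertips sit right above the cross bar in the side view, so I'll press down.

```bash
python3 -m inch '[[0,0.008,0.001,0,0,0,0],[0,0.013,0.001,0,0,0,0],[0,0.018,0.001,0,0,0,0],[0,0.018,0.001,0,0,0,0]]'; python3 -m inch '[[0,0.004,0,0,0,0,0],[0,0.008,0,0,0,0,0],[0,0.010,0,0,0,0,0],[0,0.010,0,0,0,0,0]]'
```

```text
clock: 2.52
tcp_pos: [433.1, 157.1, 107.0]
tcp_rot: [-0.977, 1.514, -1.514]
wrist_force: [-2.0, 0.0, 3.8]
width: -0.0
clock: 3.02
tcp_pos: [433.2, 157.1, 97.0]
tcp_rot: [-0.977, 1.514, -1.514]
wrist_force: [-1.5, 0.5, 5.0]
width: 0.0
```

```bash
python3 -m inch '[[0,0.002,0,0,0,0,0],[0,0.004,0,0,0,0,0],[0,0.004,0,0,0,0,0],[0,0.004,0,0,0,0,0]]'
```

```text
clock: 3.52
tcp_pos: [433.2, 157.2, 93.8]
tcp_rot: [-0.977, 1.514, -1.514]
wrist_force: [-3.9, 0.7, 10.5]
width: 0.3
```

```bash
python3 -m inch '[[0,0.001,0,0,0,0,0],[0,0.002,0,0,0,0,0],[0,0.002,0,0,0,0,0]]'
```

```text
clock: 3.9
tcp_pos: [433.3, 157.2, 93.5]
tcp_rot: [-0.977, 1.513, -1.514]
wrist_force: [-8.3, 0.3, 24.2]
width: 0.0
```

The tool has hit the firm stop: 24 N with the TCP stuck at 93.5. I'll retreat upward and then clear the view.

```bash
python3 -m inch '[[0,-0.005,0,0,0,0,0],[0,-0.02,0,0,0,0,0],[0,-0.06,0,0,0,0,0],[0,-0.11,0,0,0,0,0],[0,-0.13,0,0,0,0,0]]'; python3 -m inch '[[-0.06,0,0,0,0,0,0],[-0.12,0,0,0,0,0,0],[-0.18,0,0,0,0,0,0],[-0.24,0,0,0,0,0,0],[-0.24,0,0,0,0,0,0]]'; python3 - <<'E'
from ov import *
for c in("side","top"):
    cv2.imwrite(f"pics/{c}2.png",ctrl.get_image(c))
    for n in("case_lock_bar","spare_lock_bar"): print(c,n,ctrl.look_for(n,c))
overlay(433,157.3,np.radians(-24.3),"pics/ov5.png","2",98)
print(ctrl.sense()["wrist_force"])
E
```

```text
clock: 4.53
tcp_pos: [433.8, 157.4, 223.3]
tcp_rot: [-0.973, 1.514, -1.514]
wrist_force: [-0.3, -0.1, -0.6]
width: -0.1
clock: 5.15
tcp_pos: [532.3, 378.4, 217.2]
tcp_rot: [-0.983, 1.514, -1.515]
wrist_force: [-1.3, -0.7, 0.1]
width: -0.4
side case_lock_bar [{'extent': [274.6, 175.5, 286.0, 201.7], 'conf': 0.71}]
side spare_lock_bar [{'extent': [271.8, 260.2, 281.4, 292.8], 'conf': 0.47}]
top case_lock_bar [{'extent': [175.3, 235.4, 204.1, 252.8], 'conf': 0.63}]
top spare_lock_bar [{'extent': [339.9, 283.1, 355.0, 292.1], 'conf': 0.45}]
[ 0.21552293  0.6145332  -0.2710698 ]
```

View pics/ov5.png

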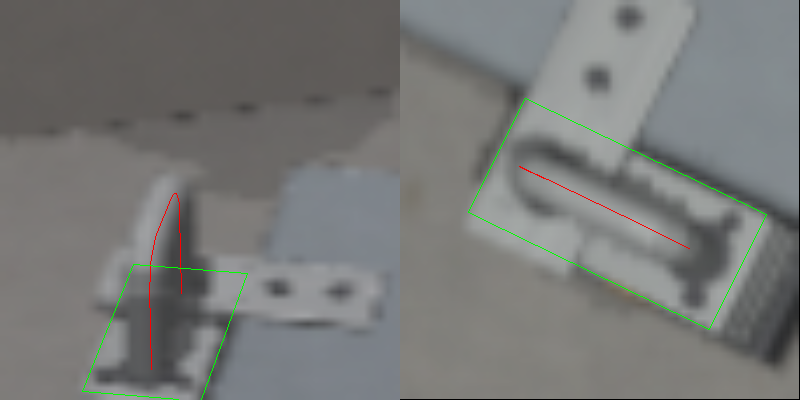

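View pics/side2.png

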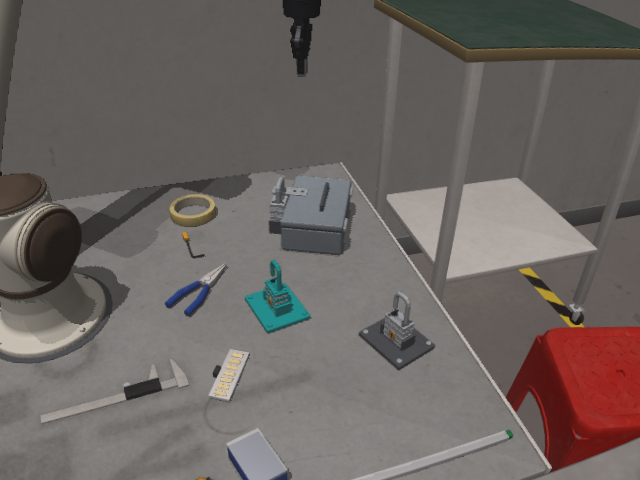

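The case padlock's shackle has stayed down: its top dropped from row 168 to 176, which fits a height of about 98 mm. The spare at (401,306) and the turquoise padlock are still raised and haven't moved. The robot is clear of everything, so I'll hand in.

```bash
python3 -c "
from cell import ctrl
print(ctrl.close_job())"
```

```text
the job is handed in; nothing more can be done
None
```

The case padlock is latched: I pressed its shackle straight down to the firm stop with the fingers shut, then let go. I handed the job in about 5.4 s into the 24 s allowed.

- **Press:** the tool stopped at a height of 93.5 mm with 24 N of upward force. That matches the 20 mm stop below the raised top at 114 mm.
- **After release:** the wrist force was about 0. Both cameras showed the shackle staying down, with its top at about 98 mm, as expected for a latched shackle.
- **Other padlocks:** the spare on the dark stand and the turquoise look-alike were never touched and still look raised.
- **One disagreement:** in the last pictures the network marked the turquoise look-alike as `spare_lock_bar` and missed the real spare. I judged the spare by eye from the side picture instead.

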